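Put the serving boards away in their caddy

ROBOT

A 6-joint arm with a two-finger parallel gripper is mounted at the origin on a cart in front of the work surface, level with it; the furniture and walls round the work are solid. World frame = base frame: x ahead of the robot, y to its left, z up, the work surface at z = 0. Lengths are in m, angles in rad, forces in N, time in s.
With the tool pointing down it reaches from about 0.25 to 0.775 m from the base axis. Payload 4 kg.
Tool frame: the origin (TCP) lies midway between the tips of the shut fingers; the grasp point (between the pads) lies 19 mm behind it; z points along the fingers, y is the line along which they close (so a half turn about z gives the same grasp; the last joint's range is limited). The gripper opens to 94 mm and grips with 3 to 60 N. Pads are 16 mm wide; open, the fingers measure 119 mm over their backs; the gripper's body (75 mm by 177 mm) begins 78 mm behind the grasp point.
Start: joints at [-1.407, 0.087, 1.371, -0, 1.684, -0.103], TCP at [0.145, -0.531, 0.206] pointing down, gripper open.
Joint ranges: [-3.1, 3.1], [-0.76, 2.03], [0.27, 2.55], [-1.08, 4.22], [0.17, 2.65], [-2.57, 2.57]. Speed limits (rad/s): [2.79, 2.79, 3.14, 3.14, 3.14, 3.14].

INTERFACE

Orientations are given as [roll, pitch, yaw] about the fixed x, y, z axes, in that order (R = Rz(yaw) Ry(pitch) Rx(roll)).
In Python, from bench import robot gives the robot as it stands.
- The arm moves only by the tool servo_tool, never from a script. Its argument "moves" is a list of rows, each a list of 5 numbers: the shift along the tool's x, y, z in units of 25 mm (1.0 is 25 mm), then the turn about the tool's z in units of 6 degrees (1.0 is 6 degrees), then the closure, from 0 (fully open) to 1 (shut). In form: [[dx, dy, dz, yaw, gripper], ...]. A call has 1 to 10 rows; each row is the pose to reach, as a shift and turn from the pose commanded when the call began, along the tool's axes at that moment; what a row does not reach only later rows make up. A row lasts 1/12 s, in which the tool goes at most 41.7 mm and 7.16 degrees, less where a joint would pass 70% of its speed; a pose out of reach is approached as far as the arm can. A call with a gripper value outside its range is refused whole. The fingers move at their own pace and stop on an object; the grip force is fixed at half the most. Time passes only in rows, so rows that repeat a pose let the fingers close. It gives the time, the measured TCP pose, the force, the opening and the grip force at its end, in the units of the state.
- robot.get_obs(): the state, without advancing time (a new reading comes with each control period).
- robot.snapshot(name): name is "scene" or "top"; returns a dict with "image" (420x560x3 uint8, blue, green, red), "fx", "fy", "cx", "cy" (pixels), "k1" (the pictures are not rectified: a ray, as slopes to the right and down, at radius r is drawn at 1 + k1 r^2 times it, then the intrinsics apply), "eye" and "orientation" of the camera in the world. Camera axes: x right, y down, z forward; pixel columns grow to the right and rows downward; lengths in m; the calibration is good to about 2 mm. A picture is of the moment at which its call begins. There is no depth.
- robot.close_job(): hands the job in; it is judged then, once.
The state is a dict: "time": time; "joint_positions": joint angles; "qvel": joint speeds; "joint_torque": joint torques, N m; "tool_pos": TCP position; "ee_rot": TCP orientation; "wrist_force": force on the tool from outside, world axes, zero at the start; "wrist_torque": the same for the moment, N m; "width": finger opening in m; "finger_force": force on a finger pad.
Only numpy, scipy, OpenCV 4.12 (cv2) and the standard library are available. Lean on these libraries where they do the work, as an engineer would, in place of code of your own. Each camera call takes 0.05 s, during which the arm holds its last target. There are 200 camera calls.

TASK

One of the small serving boards in the caddy, the dark walnut one, was put away the wrong way round. Draw it out from under the weighted arm, turn it end for end and tuck it back on the pile, and tuck in as well the cherry board that was left on the chopping board. All three must lie flat on one another under the arm, squared up with their blades home against the end stops and their handles sticking out of the open end; do not knock the other things on the table about.

Things in the scene. Friction and masses are not known exactly. Their poses are not given: they have to be found in the camera images.
- caddy: White marble caddy with steel fittings, 200 x 92 mm, fixed, for a pile of serving boards. Origin on the table top; x points from the open end, where handles stick out, to the end stops and hinge; z up. The pile lies on a black mat, top at z = 16 mm. A board that is home has its origin at x = 1, y = 0 and its underside at z = 16, 28 or 40 mm (first, second, third of the pile).
- caddy_stop (a point): Point midway between the front faces of the two steel end stops (12 mm posts at y = +-24 mm, 73 mm tall), at mat level: x = 66, y = 0, z = 16 mm of the caddy. Steel wire side guides, 66 mm tall, stand at x = 24 to 58 mm, 72 to 78 mm apart inside; for x below 20 mm the sides are open, with room for fingers.
- caddy_arm (a joint): Arm of two bent wires 22 mm apart with a steel weight, 0.25 kg, swinging freely on an axis along y at x = 125, z = 62 mm of the caddy, no spring. Angle in rad, growing as it swings up: about -0.15 resting on a pile of one board, 0 on two, +0.14 on three; past about 1.7 it stays leaning back (limit 1.9), else it falls.
- caddy_arm_press (a point): Underside of the arm's round wooden bar (14 mm thick, 40 mm wide), which presses on the pile with about 2 N (x = 42 mm of the caddy). From it smooth wires slope up towards the open end (15, then 38 degrees at angle 0), so the end of a level board slid in 1 to 3 mm above the top of the pile lifts the arm by itself; a push of about 2 to 5 N, more if it drags on the pile.
- caddy_arm_grip (a point): Free front end of the arm, 25 mm above the pile at angle 0 (x = 5, z = 65 mm of the caddy): a wooden sleeve 11 mm thick and 16 mm wide across the caddy, by which the arm can be lifted.
- board_beech: Paddle-shaped serving board, pale beech; at the start the bottom one of the pile in the caddy, right way round. 180 mm long, 12 mm thick, 0.09 kg: blade 130 x 64, handle 50 x 26 mm. Origin: centre of the blade's underside; x points from handle to the blade's free end. Balance point at x = -12 mm. A grip across the blade (64 mm) at x = -25 mm is clear of guides and arm either way round.
- board_beech_tip (a point): Middle of the blade's free end (x = 65 mm of the board), half way up its thickness.
- board_beech_handle (a point): Middle of the handle's end (x = -115 mm of the board), half way up its thickness.
- board_walnut: Same shape, size and axes as board_beech, mass up to 0.13 kg: dark brown walnut; at the start on top of the beech one in the caddy, wrong way round (handle under the arm, blade sticking out).
- board_walnut_tip (a point): Middle of the blade's free end (x = 65 mm of the board), half way up its thickness.
- board_walnut_handle (a point): Middle of the handle's end (x = -115 mm of the board), half way up its thickness.
- board_cherry: Same shape, size and axes as board_beech, mass up to 0.13 kg: red-brown cherry; at the start lying on the chopping board.
- board_cherry_tip (a point): Middle of the blade's free end (x = 65 mm of the board), half way up its thickness.
- board_cherry_handle (a point): Middle of the handle's end (x = -115 mm of the board), half way up its thickness.
- chopping_board: Brown wooden chopping board, 170 x 280 x 22 mm, lying loose, its long side (its y axis) running roughly away from the robot. Origin: centre of its underside.
- mug: Red mug, 74 mm wide, 77 mm high, origin at the underside.
- lemon: Lemon on the plate, 78 x 55 mm, 56 mm high, origin at the underside.
- plate: White plate with a blue rim, 200 mm wide, 20 mm high, origin at the underside.
- canister: Flowered storage jar with white lid, 113 mm wide, 158 mm high, origin at the underside.
- fruit_basket: Wire basket of fruit, 276 mm wide, 155 mm high, origin at the underside.
- jar: Small jar with a white cap, 64 mm wide, 87 mm high, origin at the underside.
- spice_jar_red: Spice jar with red cap, 44 mm wide, 105 mm high, origin at the underside.
- spice_jar_gold: Spice jar with gold cap, 42 mm wide, 106 mm high, origin at the underside.

How it is judged:
On the way, in this order (a step that is already met when the one before it is completed fails the run):
1. the walnut board has been drawn out from under the arm ((x of board_walnut_handle in the frame of caddy below -0.01 m or z of board_walnut_handle in the frame of caddy above 0.1 m or horizontal distance between board_walnut_handle and caddy_stop above 0.12 m)), for 0.05 s.
2. the walnut board lies in the caddy the right way round, its blade home under the arm (x of board_walnut_tip in the frame of caddy between 0.054 and 0.07 m and y of board_walnut_tip in the frame of caddy between -0.012 and 0.012 m and x of board_walnut_handle in the frame of caddy below -0.1 m and y of board_walnut_handle in the frame of caddy between -0.025 and 0.025 m and angle between board_walnut's own z axis and vertical below 0.08 rad and height (world z) of board_walnut below 0.048 m and value of joint caddy_arm between -0.08 and 0.25 rad), for 0.2 s.
At the end, for the whole second after the job is handed in: All three boards lie at rest, flat in one pile (tilt under 0.08 rad), each blade end within 12 mm of the end stops and of the centre line, each handle end out of the open end within 25 mm of the centre line, the arm resting on the three (joint 0.07 to 0.21) (x of board_beech_tip in the frame of caddy between 0.054 and 0.07 m and y of board_beech_tip in the frame of caddy between -0.012 and 0.012 m and x of each of board_beech_handle, board_walnut_handle, board_cherry_handle in the frame of caddy below -0.1 m and y of board_beech_handle in the frame of caddy between -0.025 and 0.025 m and angle between each of board_beech, board_walnut, board_cherry's own z axis and vertical below 0.08 rad and height (world z) of each of board_beech, board_walnut, board_cherry below 0.048 m and x of board_walnut_tip in the frame of caddy between 0.054 and 0.07 m and y of board_walnut_tip in the frame of caddy between -0.012 and 0.012 m and y of board_walnut_handle in the frame of caddy between -0.025 and 0.025 m and x of board_cherry_tip in the frame of caddy between 0.054 and 0.07 m and y of board_cherry_tip in the frame of caddy between -0.012 and 0.012 m and y of board_cherry_handle in the frame of caddy between -0.025 and 0.025 m and linear speed of each of board_beech, board_walnut, board_cherry below 0.02 m/s and value of joint caddy_arm between 0.07 and 0.21 rad and velocity of joint caddy_arm between -0.05 and 0.05 rad/s); the robot touches nothing.
It fails at once if another thing on the table was knocked more than 30 mm away or tipped over (distance of any of mug, lemon, plate, canister, fruit_basket, jar, spice_jar_red, spice_jar_gold from where it was at the start of the episode above 0.03 m or angle between any of mug, plate, canister, fruit_basket, jar, spice_jar_red, spice_jar_gold's own z axis and vertical above 0.4 rad).
It also fails if it takes over 67 s, if anything falls off the work surface, if the arm or the gripper's body presses on something with over 40 N, if the wrist force passes 120 N, or if a joint passes its speed limit or range.

## Working session

There is one attempt and no reset: what is moved stays moved. The work goes in short steps, Python scripts to look and compute and a tool call to move; the robot and the scene stay as the last step left them, time stands still between calls to the robot, and variables do not carry over. Pictures are saved under pics/ and viewed, at most 10 in all, crops included, and the job is handed in when it is done.

Besides the shell and the picture viewer there is one more tool, called in YAML: its name, and indented under it one key for each argument. servo_tool: Moves the arm, as the interface text tells. Its arguments: {"type":"object","properties":{"moves":{"type":"array"}},"required":["moves"]}

```bash
mkdir -p pics
cat > h.py <<'E'
import numpy as np, cv2
from scipy.spatial.transform import Rotation as R
from bench import robot
def cam(s):
    o=np.array(s["orientation"],float)
    return o if o.shape==(3,3) else (R.from_euler('xyz',o).as_matrix() if o.size==3 else R.from_quat(o).as_matrix())
def ray(s,px):
    K=np.array([[s["fx"],0,s["cx"]],[0,s["fy"],s["cy"]],[0,0,1.]])
    u=cv2.undistortPoints(np.array([[px]],float),K,np.array([s["k1"],0,0,0.]))[0,0]
    return cam(s)@np.array([u[0],u[1],1])
def at(s,px,z):
    d=ray(s,px);e=np.array(s["eye"]);return (e+d*(z-e[2])/d[2])
E
python3 - <<'E'
from h import *
import pickle
for n in("scene","top"):
    s=robot.snapshot(n);cv2.imwrite(f"pics/{n}0.png",s["image"]);print({k:v for k,v in s.items() if k!="image"})
    pickle.dump(s,open(n+".pkl","wb"))
print(robot.get_obs())
E
```

```text
{'fx': 483.5856571528432, 'fy': 483.5856571528432, 'cx': 274.623028533388, 'cy': 206.5159366104468, 'k1': -0.05832247938851765, 'eye': array([-0.07954679, -0.91925921,  1.05029011]), 'orientation': array([-2.29449381e+00,  4.34261321e-04, -6.39705498e-01])}
{'fx': 434.68314811630506, 'fy': 434.68314811630506, 'cx': 278.8130625163747, 'cy': 211.79624446755912, 'k1': -0.018170545655532555, 'eye': array([ 0.51746772, -0.02957697,  1.20943855]), 'orientation': array([-3.07740602, -0.01471003, -1.54526222])}
{'time': 0.1, 'joint_positions': array([-1.40709220e+00,  8.78854213e-02,  1.37206056e+00, -3.72651366e-05,
        1.68355129e+00, -1.03099943e-01]), 'qvel': array([ 0.00083143,  0.00060851, -0.00305522,  0.00044015,  0.00013052,
        0.00092606]), 'joint_torque': array([ 2.10994134e-03, -3.41252124e+01, -3.03301048e+01,  7.19696190e-02,
        3.03722033e-02, -9.21030369e-05]), 'tool_pos': array([ 0.14491432, -0.53008392,  0.20444041]), 'ee_rot': array([-3.13969433e+00, -1.59178826e-04,  2.66799762e-01]), 'wrist_force': array([-0.19149461, -0.25102589,  0.27421726]), 'wrist_torque': array([0.02336138, 0.00399996, 0.00460081]), 'finger_force': 0.0, 'width': 0.09405972586876923}
```

View pics/scene0.png

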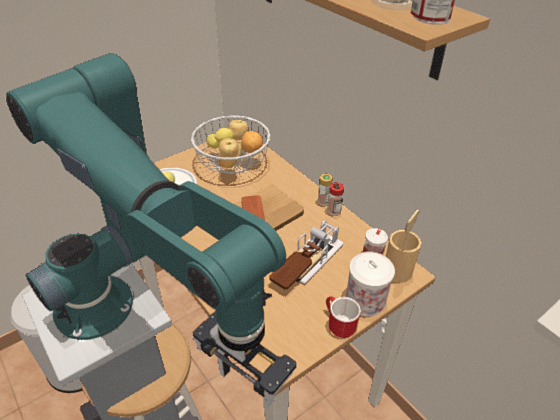

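View pics/top0.png

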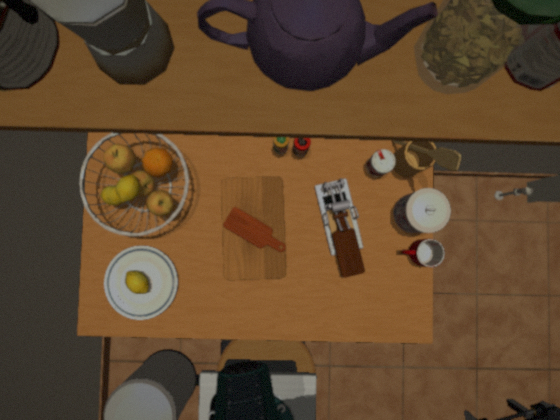

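The scene view shows the caddy near (320,245) with the walnut blade towards (290,270). In the top view, the caddy spans (317-363,180-255), the walnut blade (348,253) and the cherry board runs from (228,215) to (284,248). I'll zoom in on the top view.

Run:
```python
import cv2
im=cv2.imread("pics/top0.png")
cv2.imwrite("pics/c0.png",cv2.resize(im[170:290,215:375],None,fx=5,fy=5,interpolation=cv2.INTER_CUBIC))
```

```text
(no output)
```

View pics/c0.png

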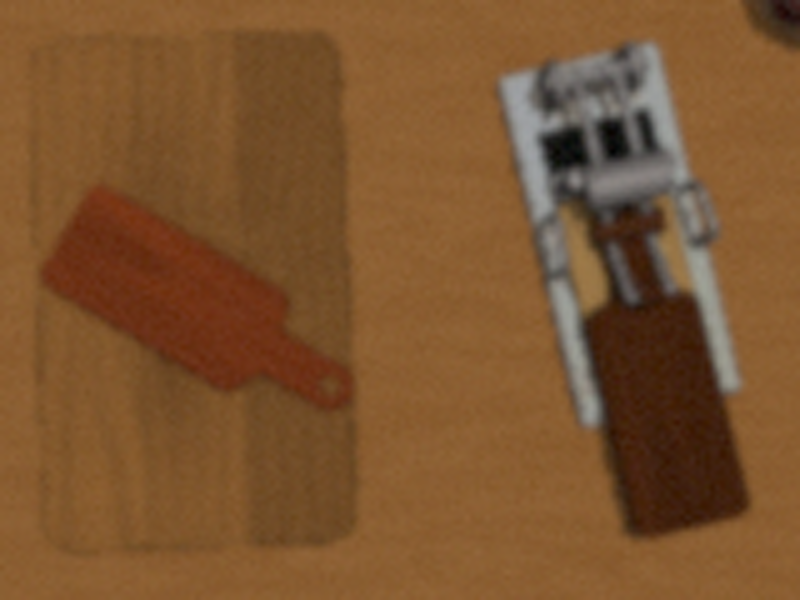

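The crop shows the walnut blade end corners at (632,535) and (748,510), and the shoulders at (583,315) and (692,292). The marble corners are (500,75), (660,42), (740,388) and (582,427). The cherry tip corners are (98,185) and (42,275), the shoulders (288,300) and (228,390), and the handle end (345,400).

```bash
cat >> h.py <<'E'
def crop(c,off=(215,170),f=5): return ((c[0]+.5)/f-.5+off[0],(c[1]+.5)/f-.5+off[1])
def fit(model,w):
    m,w=np.array(model,float),np.array(w)[:,:2];mc,wc=m.mean(0),w.mean(0)
    a=m-mc;b=w-wc;th=np.arctan2((a[:,0]*b[:,1]-a[:,1]*b[:,0]).sum(),(a*b).sum())
    c,s=np.cos(th),np.sin(th);Q=np.array([[c,-s],[s,c]])
    t=wc-Q@mc;return t,th,np.abs((Q@m.T).T+t-w).max()
E
python3 - <<'E'
from h import *
import pickle
s=pickle.load(open("top.pkl","rb"))
B=[(65,32),(65,-32),(-65,32),(-65,-32)]
B=[(x/1000,y/1000) for x,y in B]
# tip corner y+ : left when looking along x
w=[at(s,crop(c),.040) for c in [(748,510),(632,535),(692,292),(583,315)]]
print("walnut",fit(B,w))
c=[at(s,crop(c),.034) for c in [(42,275),(98,185),(228,390),(288,300)]]
print("cherry",fit(B,c))
C=[(.1,.046),(.1,-.046),(-.1,.046),(-.1,-.046)]
for z in(.006,.012,.02):
    k=[at(s,crop(c),z) for c in [(500,75),(660,42),(582,427),(740,388)]]
    print("caddy",z,fit(C,k),np.linalg.norm(k[0]-k[2]),np.linalg.norm(k[0]-k[1]))
for c in [(35,35),(345,35),(40,550),(355,548)]: print("chop",at(s,crop(c),.022))
for n,p,z in [("mug",(428,252),.077),("jar",(381,161),.087),("can",(428,210),.158),("spicer",(302,146),.1),("ceil",(280,137),.5),("plate",(141,282),.02)]: print(n,at(s,p,z))
E
```

```text
walnut (array([ 0.48930437, -0.23181189]), np.float64(-2.8924384987001646), np.float64(0.005625291788017628))
cherry (array([0.54985223, 0.03888645]), np.float64(1.0446244959651245), np.float64(0.006290519960167468))
caddy 0.006 (array([ 0.58787391, -0.21198462]), np.float64(0.24599905011034257), np.float64(0.0011166736378043218)) 0.20057070736082439 0.0916821927403581
caddy 0.012 (array([ 0.58752289, -0.21107519]), np.float64(0.24599905011034257), np.float64(0.0016505186609480083)) 0.19957071925188763 0.0912250915826269
caddy 0.02 (array([ 0.58705485, -0.20986261]), np.float64(0.2459990501103428), np.float64(0.00236231202513959)) 0.19823740177330526 0.09061562337231861
chop [0.68693799 0.11455704 0.022     ]
chop [ 0.69162413 -0.05578636  0.022     ]
chop [0.40630006 0.1023661  0.022     ]
chop [ 0.41155988 -0.06817328  0.022     ]
mug [ 0.49569472 -0.43702822  0.077     ]
jar [ 0.73041702 -0.30848709  0.087     ]
can [ 0.59947204 -0.40748371  0.158     ]
spicer [ 0.76122647 -0.09967092  0.1       ]
ceil [ 0.68736974 -0.03764284  0.5       ]
plate [0.39404178 0.32309552 0.02      ]
```

servo_tool:
  moves:
    - [1.4, -0.64, 0, 0, 0]
    - [2.8, -1.28, 0, 0, 0]
    - [4.2, -1.92, 0, 0, 0]
    - [5.6, -2.56, 0, 0, 0]
    - [7.0, -3.2, 0, 0.1, 0]
    - [8.4, -3.84, 0, 0.2, 0]
    - [9.8, -4.48, 0, 0.2, 0]
    - [11.2, -5.12, 0, 0.2, 0]
    - [12.6, -5.76, 0, 0.2, 0]
    - [14.0, -6.4, 0, 0.2, 0]

```text
time: 0.93
tool_pos: [0.4414, -0.2823, 0.205]
ee_rot: [-3.141, 0.001, 0.246]
wrist_force: [0.3, -0.6, 0.6]
width: 0.0941
finger_force: 0.0
```

servo_tool:
  moves:
    - [1.0, -0.46, 0.5, 0, 0]
    - [2.0, -0.92, 1.0, 0, 0]
    - [3.2, -1.46, 1.5, 0, 0]
    - [3.2, -1.46, 2.5, 0, 0]
    - [3.2, -1.46, 3.5, 0, 0]
    - [3.2, -1.46, 4.2, 0, 0]
    - [3.2, -1.46, 4.2, 0, 0]
    - [3.2, -1.46, 4.2, 0, 0]

```text
time: 1.6
tool_pos: [0.5082, -0.2285, 0.0991]
ee_rot: [-3.139, 0.003, 0.246]
wrist_force: [0.8, -0.5, -0.3]
width: 0.0942
finger_force: 0.0
```

servo_tool:
  moves:
    - [0, -0.05, 1.0, 0, 0]
    - [0, -0.05, 2.0, 0, 0]
    - [0, -0.05, 2.72, 0, 0]
    - [0, -0.05, 2.72, 0, 0]
    - [0, -0.05, 2.72, 0, 0.5]
    - [0, -0.05, 2.72, 0, 0.5]
    - [0, -0.05, 2.72, 0, 0.5]
    - [0, -0.05, 2.72, 0, 0.5]
    - [0, -0.05, 2.72, 0, 0.5]

```text
time: 2.35
tool_pos: [0.5097, -0.2284, 0.034]
ee_rot: [3.14, -0.002, 0.246]
wrist_force: [-0.3, -0.5, 0.7]
width: 0.064
finger_force: 1.1
```

servo_tool:
  moves:
    - [0, 0, 0, 0, 0.2]
    - [0, 0, 0.06, 0, 0.2]
    - [0, 0, 0.14, 0, 0.2]
    - [0, 0, 0.14, 0, 0.2]
    - [0, 0, 0.14, 0, 0.2]
    - [0, 0, 0.14, 0, 0.6]
    - [0, 0, 0.14, 0, 0.6]
    - [0, 0, 0.14, 0, 0.6]
    - [0, 0, 0.14, 0, 0.6]
    - [0, 0, 0.14, 0, 0.6]

```text
time: 3.18
tool_pos: [0.5088, -0.228, 0.0289]
ee_rot: [3.141, 0.0, 0.246]
wrist_force: [-0.2, -1.0, -0.0]
width: 0.0637
finger_force: 30.0
```

servo_tool:
  moves:
    - [0, 0, -0.08, 0, 0.6]
    - [0, 0, -0.08, 0, 0.6]
    - [-0.3, 0, -0.08, 0, 0.6]
    - [-0.7, 0, -0.08, 0, 0.6]
    - [-1.2, 0, -0.08, 0, 0.6]
    - [-1.8, 0, -0.08, 0, 0.6]
    - [-2.5, 0, -0.08, 0, 0.6]
    - [-3.2, 0, -0.1, 0, 0.6]
    - [-4.0, 0, -0.1, 0, 0.6]
    - [-4.8, 0, -0.4, 0, 0.6]

```text
time: 4.02
tool_pos: [0.3896, -0.2565, 0.0379]
ee_rot: [-3.139, 0.002, 0.246]
wrist_force: [-0.9, -0.0, -0.8]
width: 0.0635
finger_force: 30.0
```

Run:
```python
from h import *
import pickle
s=robot.snapshot("top");pickle.dump(s,open("top1.pkl","wb"))
cv2.imwrite("pics/c1.png",cv2.resize(s["image"][170:290,215:375],None,fx=5,fy=5,interpolation=cv2.INTER_CUBIC))
print(robot.get_obs()["tool_pos"])
```

```text
[ 0.38756746 -0.25793574  0.03978155]
```

View pics/c1.png

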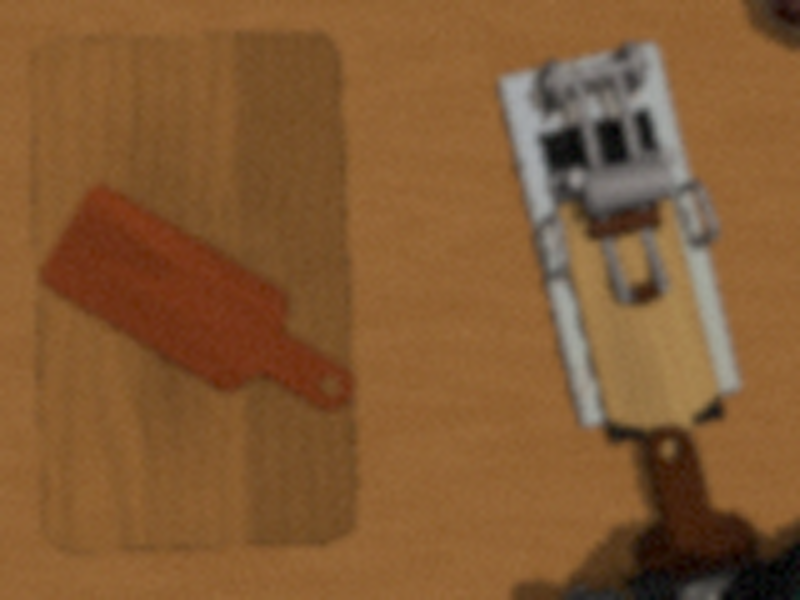

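The walnut board is out, its handle end at crop (670,430). The beech shoulders are at (612,425) and (718,402), the arm bar at (625,222) and the sleeve at (641,293). The marble plate is evidently not centred on the caddy origin, so I'll work out the origin from these features.

Run:
```python
from h import *
import pickle
s=pickle.load(open("top1.pkl","rb"))
th=.246;o=np.array([.5875,-.2111]);Q=np.array([[np.cos(th),np.sin(th)],[-np.sin(th),np.cos(th)]])
for n,c,z in [("bar(45,0)",(625,220),.040),("sleeve(4.5,0)",(643,292),.05),("beechshL(-64,32)",(612,422),.028),("beechshR(-64,-32)",(718,400),.028),("beechL edge",(580,330),.028),("beechR edge",(706,330),.028),("beech L back",(568,225),.028),
 ("guideR front (24,-38)",(708,242),.066),("guideR back(58,-38)",(688,183),.066),("guideL f",(556,275),.066),("guideL b",(545,218),.066),("hinge L",(545,70),.062),("hinge R",(628,52),.062),("walnut h end",(667,429),.052)]:
    print(n,np.round(1000*Q@(at(s,crop(c),z)[:2]-o),1))
```

```text
bar(45,0) [5.3 0.6]
sleeve(4.5,0) [-34.6   1.6]
beechshL(-64,32) [-99.8  30.5]
beechshR(-64,-32) [-100.9  -28.6]
beechL edge [-47.4  36.2]
beechR edge [-62.4 -30.9]
beech L back [ 9.8 29.7]
guideR front (24,-38) [-16.2 -35.4]
guideR back(58,-38) [ 16.5 -32.2]
guideL f [-15.7  47.1]
guideL b [15. 46.]
hinge L [92.  27.7]
hinge R [ 91.8 -17.7]
walnut h end [-108.3    6. ]
```

servo_tool:
  moves:
    - [0, 0, -1.0, -1, 0.6]
    - [0, 0, -2.0, -2, 0.6]
    - [0, 0, -2.4, -3, 0.6]
    - [0, 0, -2.4, -4, 0.6]
    - [0, 0, -2.4, -5, 0.6]
    - [0, 0, -2.4, -6, 0.6]
    - [0, 0, -2.4, -7, 0.6]
    - [0, 0, -2.4, -8, 0.6]
    - [0, 0, -2.4, -9, 0.6]
    - [0, 0, -2.4, -10, 0.6]

```text
time: 4.9
tool_pos: [0.3919, -0.2572, 0.0992]
ee_rot: [3.141, 0.0, 1.298]
wrist_force: [0.7, 0.4, -0.8]
width: 0.0633
finger_force: 30.0
```

servo_tool:
  moves:
    - [0, 0, 0, -1, 0.6]
    - [0, 0, 0, -2, 0.6]
    - [0, 0, 0, -3, 0.6]
    - [0, 0, 0, -4, 0.6]
    - [0, 0, 0, -5, 0.6]
    - [0, 0, 0, -6, 0.6]
    - [0, 0, 0, -7, 0.6]
    - [0, 0, 0, -8, 0.6]
    - [0, 0, 0, -9, 0.6]
    - [0, 0, 0, -10, 0.6]

```text
time: 5.73
tool_pos: [0.3919, -0.2572, 0.0992]
ee_rot: [3.142, 0.001, 2.345]
wrist_force: [0.7, -0.0, -1.3]
width: 0.0635
finger_force: 30.0
```

servo_tool:
  moves:
    - [0, 0, 0, -1, 0.6]
    - [0, 0, 0, -2, 0.6]
    - [0, 0, 0, -3, 0.6]
    - [0, 0, 0, -4, 0.6]
    - [0, 0, 0, -5, 0.6]
    - [0, 0, 0, -6, 0.6]
    - [0, 0, 0, -7, 0.6]
    - [0, 0, 0, -8, 0.6]
    - [0, 0, 0, -9, 0.6]
    - [0, 0, 0, -10, 0.6]

```text
time: 6.57
tool_pos: [0.3919, -0.2571, 0.0992]
ee_rot: [-3.141, 0.0, -2.891]
wrist_force: [0.4, -0.1, 0.3]
width: 0.0637
finger_force: 30.0
```

servo_tool:
  moves:
    - [0, 0, 0, 0, 0.6]
    - [0, 0, 0, 0, 0.6]
    - [0, 0, 0, 0, 0.6]

```text
time: 6.82
tool_pos: [0.3922, -0.2571, 0.0991]
ee_rot: [-3.141, 0.0, -2.898]
wrist_force: [0.2, -0.1, -0.9]
width: 0.0638
finger_force: 30.0
```

Run:
```python
from h import *
import pickle
o=robot.get_obs();print(o["tool_pos"],o["ee_rot"],o["joint_positions"],o["wrist_force"],o["wrist_torque"])
ims=[]
for n in("top","scene"):
    s=robot.snapshot(n);pickle.dump(s,open(n+"2.pkl","wb"))
    a=s["image"][180:310,300:400] if n=="top" else s["image"][210:340,230:370]
    ims.append(cv2.resize(a,(int(a.shape[1]*3.3),429),interpolation=cv2.INTER_CUBIC))
cv2.imwrite("pics/c2.png",np.hstack(ims))
```

```text
[ 0.39216513 -0.25711947  0.09912572] [-3.14123874e+00  2.19506913e-04 -2.89832025e+00] [-7.01301119e-01 -4.79084497e-02  1.72123109e+00 -2.97295245e-05
  1.46785460e+00 -2.51536676e+00] [ 0.22632883 -0.09815433 -0.88689395] [ 0.12178356 -0.13111973  0.00519982]
```

View pics/c2.png

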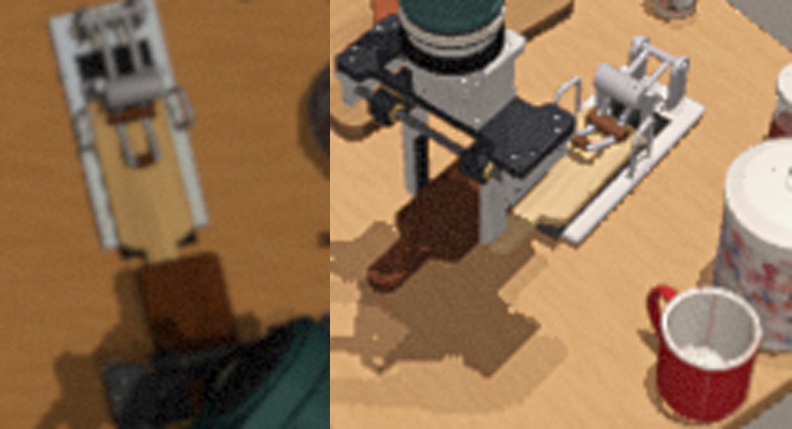

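The left panel shows the walnut's tip edge from (142,260) to (225,252), blade forwards. In the right panel it hangs about level in the gripper.

Run:
```python
from h import *
import pickle
s=pickle.load(open("top2.pkl","rb"))
t=np.array([.3922,-.2571]);th=.2433;u=np.array([np.cos(th),np.sin(th)]);v=np.array([-u[1],u[0]])
for c in [(143,262),(222,252),(184,257)]:
    p=at(s,crop(c,(300,180),3.3),.110)[:2];print(p,(p-t)@u,(p-t)@v)
o=np.array([.5498,-.219]);c=np.array([np.cos(.246),np.sin(.246)])
for x in(-.1,-.016): print(o+x*c)
```

```text
[ 0.473348  -0.2089346] 0.09036142264347073 0.0271977432097602
[ 0.48244297 -0.26950767] 0.08459606426355375 -0.03378238677244542
[ 0.47792142 -0.24034677] 0.08723273694268856 -0.004391051068400785
[ 0.45281057 -0.24335263]
[ 0.53428169 -0.22289642]
```

```bash
cat >> h.py <<'E'
def proj(s,P):
    K=np.array([[s["fx"],0,s["cx"]],[0,s["fy"],s["cy"]],[0,0,1.]]);W=cam(s).T
    return cv2.projectPoints(np.array(P,float).reshape(-1,1,3),cv2.Rodrigues(W)[0],-W@np.array(s["eye"]),K,np.array([s["k1"],0,0,0.]))[0][:,0]
def rect(s,o,th,z,x0,x1,y1,mm=.0005):
    """rectified patch of plane z: columns = along u from x0 to x1, rows = v from +y1 to -y1"""
    xs=np.arange(x0,x1,mm);ys=np.arange(y1,-y1,-mm);X,Y=np.meshgrid(xs,ys);c,q=np.cos(th),np.sin(th)
    P=np.stack([o[0]+c*X-q*Y,o[1]+q*X+c*Y,np.full_like(X,z)],-1)
    m=proj(s,P.reshape(-1,3)).astype(np.float32).reshape(*X.shape,2)
    return cv2.remap(s["image"],m[...,0],m[...,1],cv2.INTER_CUBIC)
E
python3 - <<'E'
from h import *
import pickle
a=pickle.load(open("top1.pkl","rb"));b=pickle.load(open("top2.pkl","rb"))
# 2 px/mm; A: walnut handle, tool frame 40..120 ; B: tip 20..110
A=rect(a,(.3882,-.2575),.246,.051,.03,.13,.05);B=rect(b,(.3922,-.2571),.2433,.110,.02,.12,.05)
C=rect(a,(.5498,-.219),.246,.028,-.12,.08,.06)
for I in(A,B):
    for xm in ((65,75,85,92) if I is A else (55,65,75,82)):
        j=int((xm-(30 if I is A else 20))*2); col=I[:,j-3:j+4].mean((1))
        print(xm,[int(v) for v in col[::8,2]])
im=np.vstack([np.hstack([A,B]),C])
for k in range(0,400,20): im[-1:,k]=255
cv2.imwrite("pics/r.png",cv2.resize(im,None,fx=1.35,fy=1.35))
E
```

```text
65 [146, 146, 146, 143, 144, 146, 135, 97, 68, 51, 66, 67, 67, 68, 68, 90, 135, 146, 146, 142, 145, 143, 142, 141, 144]
75 [145, 147, 144, 144, 144, 145, 133, 95, 69, 55, 67, 66, 64, 62, 66, 92, 134, 145, 145, 145, 144, 144, 147, 143, 145]
85 [144, 143, 144, 142, 141, 142, 132, 96, 67, 56, 79, 122, 108, 61, 62, 99, 136, 141, 143, 145, 146, 146, 143, 148, 146]
92 [147, 145, 144, 144, 135, 128, 126, 97, 66, 48, 62, 73, 76, 67, 81, 116, 135, 135, 138, 136, 143, 143, 146, 144, 141]
55 [89, 90, 86, 74, 55, 60, 65, 68, 69, 65, 65, 68, 67, 63, 64, 61, 64, 71, 74, 72, 99, 139, 146, 145, 146]
65 [92, 84, 84, 67, 55, 62, 66, 67, 68, 65, 68, 68, 65, 65, 65, 65, 70, 69, 71, 72, 97, 138, 143, 143, 144]
75 [87, 88, 84, 71, 54, 59, 68, 68, 68, 68, 69, 66, 66, 63, 66, 63, 68, 70, 75, 74, 101, 140, 145, 144, 145]
82 [95, 85, 83, 72, 56, 60, 64, 69, 68, 65, 65, 65, 67, 63, 65, 66, 65, 69, 72, 80, 111, 144, 147, 146, 148]
```

View pics/r.png

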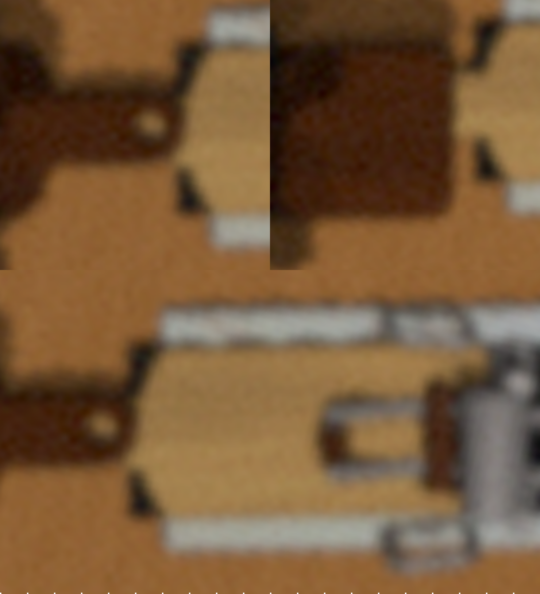

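The patches show the walnut square in the hand, gripped at about x = -20. The camera reads about +2 mm on both axes relative to the robot, and the beech looks home. I'll lower the walnut next.

servo_tool:
  moves:
    - [0, -0.12, 0.8, 0, 0.6]
    - [0, -0.12, 1.6, 0, 0.6]
    - [0, -0.12, 2.3, 0, 0.6]
    - [0, -0.12, 2.68, 0, 0.6]
    - [0, -0.12, 2.68, 0, 0.6]
    - [0, -0.12, 2.68, 0, 0.6]
    - [0, -0.12, 2.68, 0, 0.6]
    - [0, -0.12, 2.68, 0, 0.6]

```text
time: 7.58
tool_pos: [0.3939, -0.2606, 0.0333]
ee_rot: [-3.14, 0.001, -2.896]
wrist_force: [0.1, 0.3, -0.0]
width: 0.064
finger_force: 30.0
```

servo_tool:
  moves:
    - [-0.7, 0.02, 0.05, 0, 0.6]
    - [-1.4, 0.02, 0.05, 0, 0.6]
    - [-2.0, 0.02, 0.05, 0, 0.6]
    - [-2.5, 0.02, 0.05, 0, 0.6]
    - [-3.0, 0.02, 0.05, 0, 0.6]
    - [-3.4, 0.02, 0.05, 0, 0.6]
    - [-3.8, 0.02, 0.05, 0, 0.6]
    - [-4.2, 0.02, 0.05, 0, 0.6]
    - [-4.5, 0.02, 0.05, 0, 0.6]
    - [-4.5, 0.02, 0.05, 0, 0.6]

```text
time: 8.42
tool_pos: [0.5036, -0.2315, 0.0304]
ee_rot: [3.141, 0.001, -2.895]
wrist_force: [0.4, -0.0, -2.2]
width: 0.0641
finger_force: 30.0
```

servo_tool:
  moves:
    - [-0.3, 0, 0, 0, 0.6]
    - [-0.6, 0, 0, 0, 0.6]
    - [-0.8, 0, 0, 0, 0.6]
    - [-0.95, 0, 0, 0, 0.6]
    - [-1.05, 0, 0, 0, 0.6]
    - [-1.05, 0, 0, 0, 0.6]

```text
time: 8.92
tool_pos: [0.5277, -0.2257, 0.0306]
ee_rot: [-3.142, -0.001, -2.895]
wrist_force: [-0.7, -0.0, -3.1]
width: 0.0635
finger_force: 30.0
```

Continue until it touches the stops.

servo_tool:
  moves:
    - [-0.1, 0, 0, 0, 0.6]
    - [-0.2, 0, 0, 0, 0.6]
    - [-0.2, 0, 0, 0, 0.6]

```text
time: 9.17
tool_pos: [0.5279, -0.2256, 0.0298]
ee_rot: [3.14, -0.011, -2.896]
wrist_force: [-11.8, -2.5, 0.8]
width: 0.064
finger_force: 30.0
```

servo_tool:
  moves:
    - [-0.1, 0, 0.05, 0, 0.6]
    - [-0.1, 0, 0.08, 0, 0.6]
    - [-0.1, 0, 0.08, 0, 0.2]
    - [-0.1, 0, 0.08, 0, 0]
    - [-0.1, 0, 0.08, 0, 0]
    - [-0.1, 0, 0.08, 0, 0]
    - [-0.1, 0, -0.6, 0, 0]
    - [-0.1, 0, -1.6, 0, 0]
    - [-0.1, 0, -2.8, 0, 0]
    - [0.9, 0, -4.0, 0, 0]

```text
time: 10.0
tool_pos: [0.5132, -0.2289, 0.1314]
ee_rot: [3.141, 0.002, -2.893]
wrist_force: [0.2, -0.5, 0.9]
width: 0.0939
finger_force: 0.0
```

Run:
```python
from h import *
import pickle
s=pickle.load(open("top1.pkl","rb"))
I=rect(s,(.54,.04),0,.034,-.14,.14,.11)
f=I.astype(float);m=((f[...,2]/(f[...,1]+1)>1.95)&(f[...,2]>80)).astype(np.uint8)
m=cv2.morphologyEx(m,cv2.MORPH_OPEN,np.ones((5,5)))
b=cv2.morphologyEx(m,cv2.MORPH_OPEN,cv2.getStructuringElement(cv2.MORPH_ELLIPSE,(71,71)))
def w(p): return np.array([.54-.14+p[0]*.0005,.04+.11-p[1]*.0005])
for q in(m,b):
    (c,sz,a)=cv2.minAreaRect(cv2.findNonZero(q)); print(w(c),np.array(sz)*.5,a)
print([np.round(w(p),4) for p in cv2.boxPoints(cv2.minAreaRect(cv2.findNonZero(m)))])
o=robot.get_obs();print(o["tool_pos"],o["joint_positions"])
cv2.imwrite("pics/m.png",np.hstack([I,cv2.merge([m*255]*3)]))
```

```text
[0.53647517 0.01567065] [ 61.55852509 175.90318298] 29.644451141357422
[0.54693625 0.0339061 ] [ 60.82568359 131.63803101] 30.089685440063477
[array([ 0.4662, -0.0455], dtype=float32), array([0.5532, 0.1073], dtype=float32), array([0.6067, 0.0769], dtype=float32), array([ 0.5197, -0.076 ], dtype=float32)]
[ 0.51320206 -0.22887658  0.13141541] [-5.21653077e-01  1.38139427e-01  1.46190586e+00  1.99894352e-03
  1.54004140e+00 -2.34151480e+00]
```

servo_tool:
  moves:
    - [-0.33, 0.93, 0, 1, 0]
    - [-0.67, 1.86, 0, 2, 0]
    - [-1.0, 2.79, 0, 3, 0]
    - [-1.33, 3.72, 0, 4, 0]
    - [-1.67, 4.65, 0, 5, 0]
    - [-2.0, 5.58, 0, 6, 0]
    - [-2.33, 6.51, 0, 7, 0]
    - [-2.66, 7.44, 0, 8, 0]
    - [-3.0, 8.37, 0, 9, 0]
    - [-3.33, 9.31, 0, 10, 0]

```text
time: 10.83
tool_pos: [0.5354, 0.0176, 0.1312]
ee_rot: [3.14, 0.001, 2.335]
wrist_force: [0.2, 0.6, -0.1]
width: 0.0944
finger_force: 0.0
```

servo_tool:
  moves:
    - [0, 0, 0, 1, 0]
    - [0, 0, 0, 2, 0]
    - [0, 0, 0, 3, 0]
    - [0, 0, 0, 4, 0]
    - [0, 0, 0, 5, 0]
    - [0, 0, 0, 6, 0]
    - [0, 0, 0, 7, 0]
    - [0, 0, 0, 8, 0]
    - [0, 0, 0, 9, 0]
    - [0, 0, 0, 10, 0]

```text
time: 11.67
tool_pos: [0.5354, 0.0164, 0.1311]
ee_rot: [3.14, -0.001, 1.288]
wrist_force: [-0.4, 0.3, -0.0]
width: 0.0937
finger_force: 0.0
```

servo_tool:
  moves:
    - [0, 0, 0, 1, 0]
    - [0, 0, 0, 2.3, 0]
    - [0, 0, 0, 2.3, 0]
    - [0, 0, 0, 2.3, 0]
    - [0, 0, 0, 2.3, 0]

```text
time: 12.08
tool_pos: [0.535, 0.0162, 0.1309]
ee_rot: [3.141, -0.0, 1.055]
wrist_force: [0.8, 0.4, -0.8]
width: 0.0941
finger_force: 0.0
```

Run:
```python
from h import *
import pickle
o=robot.get_obs();print(o["tool_pos"],o["ee_rot"],o["joint_positions"])
s=robot.snapshot("top");pickle.dump(s,open("top3.pkl","wb"))
C=rect(s,(.5498,-.219),.246,.040,-.13,.09,.06)
cv2.imwrite("pics/r3.png",cv2.resize(C,None,fx=1.5,fy=1.5))
```

```text
[0.53499453 0.01620683 0.13090665] [ 3.14106775e+00 -3.51187293e-04  1.05490312e+00] [-7.57228255e-02  8.06196472e-02  1.52612908e+00  9.41184096e-05
  1.53421943e+00  4.40167059e-01]
```

View pics/r3.png

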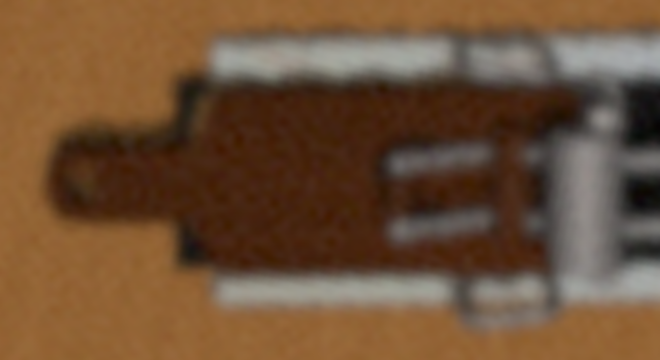

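The walnut lies home and square on the pile: handle end at (48,180), blade between the rails. Next I'll lower onto the cherry.

servo_tool:
  moves:
    - [0.08, 0.05, 1, 0, 0]
    - [0.08, 0.05, 2, 0, 0]
    - [0.08, 0.05, 3, 0, 0]
    - [0.08, 0.05, 3.8, 0, 0]
    - [0.08, 0.05, 4.2, 0, 0]
    - [0.08, 0.05, 4.2, 0, 0]
    - [0.08, 0.05, 4.2, 0, 0]
    - [0.08, 0.05, 4.2, 0, 0]
    - [0.08, 0.05, 4.2, 0, 0]

```text
time: 12.88
tool_pos: [0.5377, 0.0171, 0.0269]
ee_rot: [3.14, -0.001, 1.052]
wrist_force: [-0.4, 0.7, -0.4]
width: 0.0939
finger_force: 0.0
```

servo_tool:
  moves:
    - [0, 0, 0.1, 0, 0]
    - [0, 0, 0.1, 0, 0.3]
    - [0, 0, 0.1, 0, 0.6]
    - [0, 0, 0.1, 0, 0.6]
    - [0, 0, 0.1, 0, 0.6]
    - [0, 0, 0.1, 0, 0.6]
    - [0, 0, 0.1, 0, 0.6]
    - [0, 0, 0.1, 0, 0.6]

```text
time: 13.55
tool_pos: [0.5368, 0.0171, 0.0232]
ee_rot: [-3.142, 0.0, 1.052]
wrist_force: [-0.7, -0.1, 0.3]
width: 0.0637
finger_force: 30.0
```

servo_tool:
  moves:
    - [0, 0, -1.0, 0, 0.6]
    - [0, 0, -2.2, 0, 0.6]
    - [0, 0, -3.4, 0, 0.6]
    - [-1.2, 0.05, -3.6, 1, 0.6]
    - [-2.4, 0.1, -3.6, 2, 0.6]
    - [-3.6, 0.16, -3.6, 3, 0.6]
    - [-4.8, 0.21, -3.6, 4, 0.6]
    - [-6.0, 0.27, -3.6, 5, 0.6]
    - [-7.2, 0.32, -3.6, 6, 0.6]
    - [-8.4, 0.37, -3.6, 7.0, 0.6]

```text
time: 14.38
tool_pos: [0.4398, -0.1709, 0.1131]
ee_rot: [3.141, 0.0, 0.314]
wrist_force: [0.6, 0.2, -0.4]
width: 0.0639
finger_force: 30.0
```

```bash
cat >> h.py <<'E'
def delta(x,y,yaw=None):
    o=robot.get_obs();w=o["ee_rot"][2];d=np.array([x,y])-o["tool_pos"][:2]
    c,s=np.cos(w),np.sin(w);print(o["tool_pos"],w,"dx",(d@[c,s])/.025,"dy",(d@[s,-c])/.025,"turn",None if yaw is None else -np.degrees((yaw-w+np.pi)%(2*np.pi)-np.pi)/6)
E
python3 -c "
from h import *
delta(.394,-.2606,.246)"
```

```text
[ 0.43983178 -0.17087367  0.11312504] 0.31421738199144134 dx -2.8527882357403116 dy 2.846714817417345 turn 0.651428012923556
```

servo_tool:
  moves:
    - [-0.7, 0.7, 0, 0.3, 0.6]
    - [-1.4, 1.4, 0, 0.65, 0.6]
    - [-2.1, 2.1, 0, 0.65, 0.6]
    - [-2.85, 2.85, 0, 0.65, 0.6]
    - [-2.85, 2.85, 0, 0.65, 0.6]
    - [-2.85, 2.85, 0, 0.65, 0.6]
    - [-2.85, 2.85, 0, 0.65, 0.6]

```text
time: 14.97
tool_pos: [0.3955, -0.2594, 0.113]
ee_rot: [-3.141, -0.0, 0.251]
wrist_force: [1.2, 0.6, -0.4]
width: 0.0636
finger_force: 30.0
```

Run:
```python
from h import *
import pickle
delta(.394,-.2606,.246)
t=robot.get_obs()["tool_pos"]
a=robot.snapshot("top");pickle.dump(a,open("top4.pkl","wb"));b=robot.snapshot("scene")
B=rect(a,t[:2],.246,t[2]+.0105,.0,.12,.05)
S=cv2.resize(b["image"][200:320,230:350],(360,360),interpolation=cv2.INTER_CUBIC)
B=cv2.resize(B,(432,360));cv2.imwrite("pics/r4.png",np.hstack([B,S]))
```

```text
[ 0.39553197 -0.25939707  0.11303352] 0.25078631454116196 dx -0.07130298626444224 dy 0.031404763401692 turn 0.04570593710511472
```

View pics/r4.png

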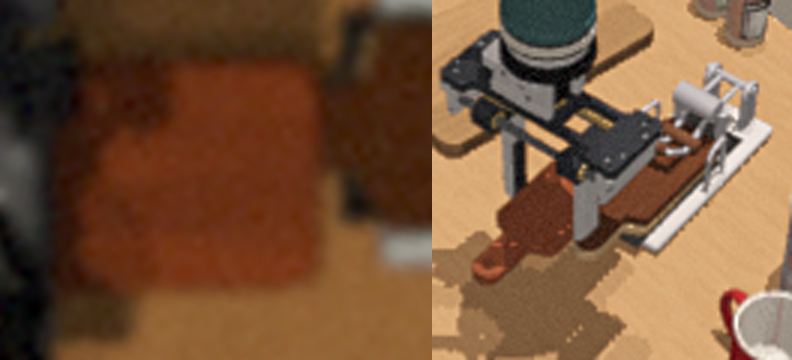

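The cherry hangs square in the hand, with its tip edge at 318 px (88 mm ahead) and the same lateral bias as the walnut. I'll lower it to pile level.

servo_tool:
  moves:
    - [0, 0.03, 0.8, 0.04, 0.6]
    - [0, 0.03, 1.6, 0.04, 0.6]
    - [0, 0.03, 2.3, 0.04, 0.6]
    - [0, 0.03, 2.78, 0.04, 0.6]
    - [0, 0.03, 2.78, 0.04, 0.6]
    - [0, 0.03, 2.78, 0.04, 0.6]
    - [0, 0.03, 2.78, 0.04, 0.6]
    - [0, 0.03, 2.78, 0.04, 0.6]

```text
time: 15.73
tool_pos: [0.3964, -0.2607, 0.0449]
ee_rot: [3.14, -0.001, 0.248]
wrist_force: [0.2, 0.3, -0.6]
width: 0.0633
finger_force: 30.0
```

```bash
python3 -c "
from h import *
delta(.528,-.2256,.246)"
```

```text
[ 0.39639296 -0.26071807  0.04486541] 0.2476753643019025 dx 5.448010616029378 dy -0.07131419029413444 turn 0.015998550607649268
```

servo_tool:
  moves:
    - [0.7, -0.05, 0.05, 0, 0.6]
    - [1.4, -0.05, 0.05, 0, 0.6]
    - [2.0, -0.05, 0.05, 0, 0.6]
    - [2.5, -0.05, 0.05, 0, 0.6]
    - [3.0, -0.05, 0.05, 0, 0.6]
    - [3.4, -0.05, 0.05, 0, 0.6]
    - [3.8, -0.05, 0.05, 0, 0.6]
    - [4.2, -0.05, 0.05, 0, 0.6]
    - [4.4, -0.05, 0.05, 0, 0.6]
    - [4.4, -0.05, 0.05, 0, 0.6]

```text
time: 16.57
tool_pos: [0.5032, -0.2319, 0.0421]
ee_rot: [-3.141, -0.001, 0.248]
wrist_force: [0.7, 0.3, -2.0]
width: 0.0637
finger_force: 30.0
```

```bash
python3 -c "
from h import *
delta(.528,-.2256,.246)"
```

```text
[ 0.50321973 -0.23187849  0.0420687 ] 0.247614361815371 dx 1.0225308982958365 dy -0.0005420207853765874 turn 0.015416019771306036
```

servo_tool:
  moves:
    - [0.3, 0, 0, 0, 0.6]
    - [0.6, 0, 0, 0, 0.6]
    - [0.8, 0, 0, 0, 0.6]
    - [0.95, 0, 0, 0, 0.6]
    - [1.02, 0, 0, 0, 0.6]
    - [1.02, 0, 0, 0, 0.6]

```text
time: 17.07
tool_pos: [0.5264, -0.2264, 0.0423]
ee_rot: [3.141, 0.002, 0.247]
wrist_force: [-2.7, -0.8, -2.4]
width: 0.0638
finger_force: 30.0
```

servo_tool:
  moves:
    - [0.08, 0, 0, 0, 0.6]
    - [0.12, 0, 0, 0, 0.6]
    - [0.12, 0, 0, 0, 0.6]

```text
time: 17.32
tool_pos: [0.5265, -0.2264, 0.0419]
ee_rot: [-3.141, 0.007, 0.247]
wrist_force: [-9.5, -2.8, 0.8]
width: 0.0638
finger_force: 30.0
```

At the stops. I'll ease off, lower slightly, release and retreat.

servo_tool:
  moves:
    - [-0.06, 0, 0.04, 0, 0.6]
    - [-0.06, 0, 0.06, 0, 0.6]
    - [-0.06, 0, 0.06, 0, 0.2]
    - [-0.06, 0, 0.06, 0, 0]
    - [-0.06, 0, 0.06, 0, 0]
    - [-0.06, 0, 0.06, 0, 0]
    - [-0.06, 0, -0.6, 0, 0]
    - [-0.3, 0, -1.6, 0, 0]
    - [-0.8, 0, -2.8, 0, 0]
    - [-1.5, 0, -4.0, 0, 0]

```text
time: 18.15
tool_pos: [0.4936, -0.2341, 0.143]
ee_rot: [-3.141, -0.0, 0.248]
wrist_force: [-0.0, -0.2, 0.4]
width: 0.0944
finger_force: 0.0
```

servo_tool:
  moves:
    - [-0.8, 0.5, 0, 0, 0]
    - [-1.8, 1, 0, 0, 0]
    - [-3, 1, 0, 0, 0]
    - [-4.2, 1, 0, 0, 0]
    - [-5.4, 1, 0, 0, 0]
    - [-6.4, 1, 0, 0, 0]
    - [-6.4, 1, 0, 0, 0]
    - [-6.4, 1, 0, 0, 0]

```text
time: 18.82
tool_pos: [0.3441, -0.2984, 0.143]
ee_rot: [3.14, -0.002, 0.245]
wrist_force: [-0.0, -0.4, 0.3]
width: 0.0938
finger_force: 0.0
```

Run:
```python
from h import *
import pickle
a=robot.snapshot("top");b=robot.snapshot("scene")
print(robot.get_obs()["tool_pos"])
B=rect(a,(.5498,-.219),.246,.052,-.13,.09,.06)
S=cv2.resize(b["image"][210:300,255:365],(440,360),interpolation=cv2.INTER_CUBIC)
B=cv2.resize(B,(660,360))
S=cv2.resize(S,(293,240));B=cv2.resize(B,(440,240));cv2.imwrite("pics/r5.png",np.hstack([B,S]))
```

```text
[ 0.34515917 -0.29804634  0.14283351]
```

View pics/r5.png

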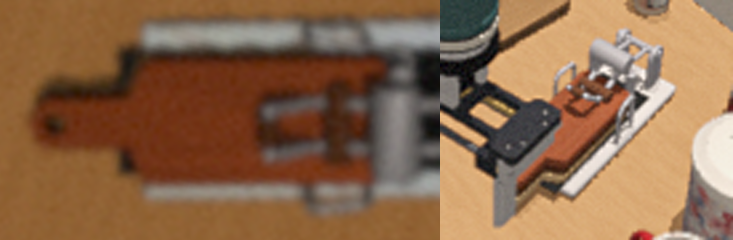

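The cherry lies square on the pile under the arm, its handle end at (30,118), about x = -115 mm. In the scene view the boards below are aligned with it, and the gripper is clear. Handing in.

```bash
python3 -c "
from bench import robot
print(robot.close_job())"
```

```text
the job is handed in; nothing more can be done
None
```

I turned the walnut board end for end and tucked it and the cherry board home on the beech under the arm; the last pictures show the pile square, and I handed the job in at about 19 s of the 67 s allowed, with no verdict returned.

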